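# Tare the paint scale with the yellow mixing cup

## Robot

A 6-joint arm with a two-finger parallel gripper is mounted at the origin on the work surface. World frame = base frame: x ahead of the robot, y to its left, z up, the work surface at z = 0. Lengths are in m, angles in degrees, forces in N, time in s.
With the tool pointing down it reaches from about 0.3 to 0.75 m from the base axis. Payload 8.5 kg.
Tool frame: the origin (TCP) lies midway between the tips of the shut fingers; the grasp point (between the pads) lies 19 mm behind it (env.hold_point_z is the distance from the TCP to the grasp point, in m); z points along the fingers, y is the line along which they close (so a half turn about z gives the same grasp; the last joint's range is limited). The gripper opens to 85 mm and grips with 20 to 120 N. Pads are 22 mm wide; open, the fingers measure 114 mm over their backs; the gripper's body (76 mm by 85 mm) begins 54 mm behind the grasp point. The pads swing forward as they close: fully open they stand 13 mm farther back than shut.
Start: joints at [56.419, 21.807, 74.336, -0, 83.858, -12.336], TCP at [0.199, 0.513, 0.231] pointing down, gripper open.
Joint ranges: [-178.18, 178.18], [-50.72, 133.34], [12.68, 142.11], [-81.47, 261.47], [9.98, 163.14], [-165.26, 165.26]. Speed limits (degrees/s): [136.94, 136.94, 180, 180, 180, 180].

## Interface

Orientations are given as a 3x3 rotation matrix whose columns are the frame's x, y, z axes.
In Python, from rig import observe, get_image, camera_info, env gives the robot as it stands.
- The arm moves only by the tool drive_tool, never from a script. Its arguments are lists of equal length, an entry for each row: "offset": the shift along the tool's x, y, z in units of 40 mm (1.0 is 40 mm), a list of three; "turn": the turn, a rotation vector about the tool's x, y, z in units of 6 degrees (1.0 is 6 degrees), a list of three; "hand": the opening, from 0 (shut) to 1 (fully open). A call has exactly 10 rows; each row shifts and turns the commanded pose from where the row before left it, along the tool's axes as they then stand; what a row does not reach is not made up. A row lasts 1/8 s, in which the tool goes at most 62.5 mm and 10.7 degrees, less where a joint would pass 70% of its speed; a pose out of reach is approached as far as the arm can. A call is refused whole if a number of a shift passes 1 or a number of a turn 1, either way. A call with a gripper value outside its range is refused whole. The fingers move at their own pace and stop on an object; "newtons" is the grip in N (left out, the last holds). Time passes only in rows, so rows that do not move let the fingers close, or fill a call up. It gives the time, the measured TCP pose, the force, the opening and the grip force at its end, in the units of the state.
- observe(): the state, without advancing time (a new reading comes with each control period).
- get_image(name): name is "side" or "top" or "wrist"; returns the picture (420x560x3 uint8, blue, green, red); there is no depth.
- camera_info(name): a dict with "fx", "fy", "cx", "cy" (pixels), "k1" (the pictures are not rectified: a ray, as slopes to the right and down, at radius r is drawn at 1 + k1 r^2 times it, then the intrinsics apply), "world_to_cam" (4x4, takes a point from world to camera coordinates). Camera axes: x right, y down, z forward; pixel columns grow to the right and rows downward; lengths in m; the calibration is good to about 2 mm. A picture is of the moment at which its call begins: read the wrist's pose just before it. camera_info takes no time and is no camera call; for the wrist camera it gives the pose at the moment of the call.
- env.close_job(): hands the job in; it is judged then, once.
The state is a dict: "time_s": time; "q": joint angles; "qvel": joint speeds; "joint_efforts": joint torques, N m; "position": TCP position; "tool_rot": TCP orientation; "ft_force": force on the tool from outside, world axes, zero at the start; "wrist_torque": the same for the moment, N m; "grip_width": finger opening in m; "gripper_force": force on a finger pad.
Only numpy, scipy, OpenCV 4.12 (cv2) and the standard library are available. Lean on these libraries where they do the work, as an engineer would, in place of code of your own. Each camera call takes 0.05 s, during which the arm holds its last target. There are 200 camera calls.

## Task

Stand the yellow mixing cup upright in the middle of the scale's steel pan and let go of it. Then press the green tare key with the fingertips: it is a membrane key that hardly moves, so push straight down until you feel it push back firmly, stay on it for about half a second without leaning hard on it, and let go. Do not press the red power key.

Things in the scene. Friction and masses are not known exactly. Their poses are not given: they have to be found in the camera images.
- yellow_cup_center (a point): Yellow round mixing cup, open at the top: outside diameter 46 mm at the foot, 48 mm at the rim, 60 mm high, wall 3 mm, about 50 g. This point is on its axis, half-way up (30 mm above its foot); z points up. It stands upright on the table (z = 0). A white and a blue cup of the same shape stand 100 mm or more away, centre to centre; the three change places.
- pan (a point): Centre of the top face of the flat steel pan, 45 mm above the table, of a fixed grey bench scale; the pan is 160 mm (x) by 180 mm (y), z up. The scale's console, at its -x end nearest the robot, begins 97 mm from this point and is 78 mm deep, 200 mm wide; its top is level, 70 mm above the table, with a dark display between the green key (+y side) and the red key (-y side).
- tare_key: Green square membrane tare key, 34 x 34 mm, in the level top of the console. Origin: centre of its upper face, 3 mm proud of the console, 73 mm above the table; x and y are the scale's axes, z up. Pushed straight down it is nearly travelless: it bottoms after 1.5 mm at about 7.5 N. It registers when held with at least 4 N for 0.2 s and is spoiled above 60 N.
- power_key: Red square membrane power key, the same size and height as the green one and 136 mm from it towards -y on the console; origin at the centre of its upper face. Must not be pressed.

How it is judged:
By the outcome, as a careful person would: the job done as asked, in the order asked, and still so for the second after the job is handed in, with the robot touching nothing.
It also fails if it takes over 40 s, if anything falls off the work surface, if the arm or the gripper's body presses on something with over 40 N, if the wrist force passes 120 N, or if a joint passes its speed limit or range.

## Working session

There is one attempt and no reset: what is moved stays moved. The work goes in short steps, Python scripts to look and compute and a tool call to move; the robot and the scene stay as the last step left them, time stands still between calls to the robot, and variables do not carry over. Pictures are saved under pics/ and viewed, at most 10 in all, crops included, and the job is handed in when it is done.

Besides the shell and the picture viewer there is one more tool, called by a JSON object that holds its "op" and its "data". drive_tool: Moves the arm, as the interface text tells. Its arguments: {"type":"object","properties":{"offset":{"type":"array"},"turn":{"type":"array"},"hand":{"type":"array"},"newtons":{"type":"number"}},"required":["offset","turn","hand"]}

```bash
mkdir -p pics; cat > h.py <<'E'
import numpy as np, cv2
from rig import observe, get_image, camera_info, env
def ray(name,u,v,ci=None):
    c=ci or camera_info(name)
    d=np.array([(u-c["cx"])/c["fx"],(v-c["cy"])/c["fy"]])
    s=d.copy()
    for _ in range(20): s=d/(1+c["k1"]*(s@s))
    W=np.array(c["world_to_cam"]);R=W[:3,:3];t=W[:3,3]
    return -R.T@t, R.T@np.array([s[0],s[1],1.])
def onz(name,u,v,z,ci=None):
    o,d=ray(name,u,v,ci); return o+d*(z-o[2])/d[2]
E
python3 - <<'E'
from h import *
s=observe();print(s["time_s"],s["position"],np.round(s["tool_rot"],3).tolist(),env.hold_point_z,s["grip_width"])
a=get_image("top");b=get_image("side")
cv2.imwrite("pics/top0.png",a);cv2.imwrite("pics/side0.png",b)
for n in("top","side"):
    c=camera_info(n);W=np.array(c["world_to_cam"]);print(n,c["fx"],c["k1"],-W[:3,:3].T@W[:3,3],W[2,:3])
E
```

```text
0.0 [0.1991063  0.51235584 0.23070088] [[-0.932, 0.362, -0.001], [0.362, 0.932, -0.001], [0.0, -0.001, -1.0]] 0.0187 0.08514223040957856
top 466.98982903213744 -0.15112800956372557 [ 0.37295906 -0.03958969  0.95286564] [ 0.20682036  0.0194488  -0.97818561]
side 423.08836808349076 -0.11318288244403421 [ 0.18804369 -0.54741415  0.57948019] [ 0.45133168  0.66654814 -0.59330708]
```

View pics/top0.png

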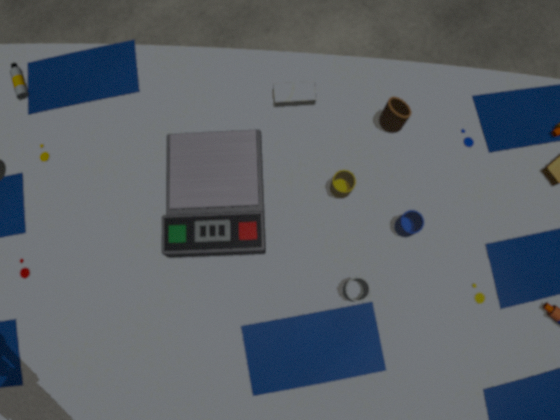

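View pics/side0.png

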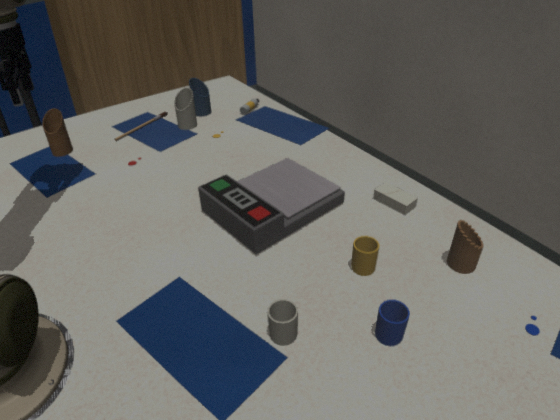

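The top view shows the yellow cup at (342,184), blue at (409,223), white at (355,289), the pan around (213,170), the green key at (177,233) and the red key at (248,231). The side view has the yellow cup at (365,255) and the green key at (220,185).

```bash
cat >> h.py <<'E'
def blob(img,lo,hi,near,rad=40):
    m=cv2.inRange(cv2.cvtColor(img,cv2.COLOR_BGR2HSV),np.array(lo),np.array(hi))
    k=np.zeros_like(m);cv2.circle(k,near,rad,255,-1);m&=k
    cs=cv2.findContours(m,cv2.RETR_EXTERNAL,cv2.CHAIN_APPROX_NONE)[0]
    c=max(cs,key=cv2.contourArea);h=cv2.convexHull(c);M=cv2.moments(h)
    return M["m10"]/M["m00"],M["m01"]/M["m00"],M["m00"],h[:,0]
def tri(a,b):
    (o1,d1),(o2,d2)=a,b
    A=np.c_[d1,-d2];x=np.linalg.lstsq(A,o2-o1,rcond=None)[0]
    p,q=o1+d1*x[0],o2+d2*x[1];return (p+q)/2,np.linalg.norm(p-q)
E
python3 - <<'E'
from h import *
T=cv2.imread("pics/top0.png");S=cv2.imread("pics/side0.png")
Y=([18,90,40],[35,255,255]);G=([45,90,40],[85,255,255]);R=([0,150,60],[8,255,255])
t=blob(T,*Y,(342,184),22);s=blob(S,*Y,(365,255),30)
print("cup",t[:3],s[:3],tri(ray("top",*t[:2]),ray("side",*s[:2])), onz("top",*t[:2],.03),onz("side",*s[:2],.03))
for n,c,a,b in(("g",G,(177,233),(220,185)),("r",R,(248,231),(260,214))):
    t=blob(T,*c,a,18);s=blob(S,*c,b,20)
    print(n,t[2],onz("top",*t[:2],.073),onz("side",*s[:2],.073))
E
```

```text
cup (342.5634837355719, 182.8803777544596, 476.5) (364.4134351743047, 254.8981590285938, 851.0) (array([ 0.63295467, -0.15710149,  0.03380814]), np.float64(0.0030700534266691584)) [ 0.63541026 -0.15842745  0.03      ] [ 0.63443619 -0.15392219  0.03      ]
g 327.5 [0.50038861 0.15958345 0.073     ] [0.50010629 0.1600276  0.073     ]
r 285.0 [0.51638948 0.02474772 0.073     ] [0.51530797 0.02472895 0.073     ]
```

{"op": "drive_tool", "data": {"offset": [[-0.81, -0.58, 0], [-0.81, -0.58, 0], [-0.81, -0.58, 0], [-0.81, -0.58, 0], [-0.81, -0.58, 0], [-0.81, -0.58, 0], [-0.81, -0.58, 0], [-0.81, -0.58, 0], [-0.81, -0.58, 0], [-0.81, -0.58, 0]], "turn": [[0, 0, 0], [0, 0, 0], [0, 0, 0], [0, 0, 0], [0, 0, 0], [0, 0, 0], [0, 0, 0], [0, 0, 0], [0, 0, 0], [0, 0, 0]], "hand": [1, 1, 1, 1, 1, 1, 1, 1, 1, 1]}}

```text
time_s: 1.35
position: [0.4176, 0.1778, 0.2311]
tool_rot: [[-0.932, 0.362, -0.001], [0.362, 0.932, -0.0], [0.0, -0.0, -1.0]]
ft_force: [0.9, 0.7, 0.1]
grip_width: 0.0852
gripper_force: 0.0
```

{"op": "drive_tool", "data": {"offset": [[-0.9, -0.64, 0], [-0.9, -0.64, 0], [-0.9, -0.64, 0], [-0.9, -0.64, 0], [-0.9, -0.64, 0], [-0.9, -0.64, 0], [-0.9, -0.64, 0], [-0.9, -0.64, 0], [-0.9, -0.64, 0], [0, 0, 0]], "turn": [[0, 0, 0], [0, 0, 0], [0, 0, 0], [0, 0, 0], [0, 0, 0], [0, 0, 0], [0, 0, 0], [0, 0, 0], [0, 0, 0], [0, 0, 0]], "hand": [1, 1, 1, 1, 1, 1, 1, 1, 1, 1]}}

```text
time_s: 2.6
position: [0.6363, -0.1556, 0.2296]
tool_rot: [[-0.931, 0.365, -0.002], [0.365, 0.931, 0.0], [0.002, -0.0, -1.0]]
ft_force: [-1.1, 1.1, -0.7]
grip_width: 0.0856
gripper_force: 0.0
```

```bash
python3 - <<'E'
from h import *
s=observe();print(s["time_s"],s["position"],np.round(s["tool_rot"],3).tolist(),s["q"],s["ft_force"])
c=camera_info("wrist");W=np.array(c["world_to_cam"]);print(-W[:3,:3].T@W[:3,3],W[2,:3],W[0,:3])
np.save("w1.npy",W);cv2.imwrite("pics/w1.png",get_image("wrist"))
cv2.imwrite("pics/top1.png",get_image("top"))
E
```

```text
2.6 [ 0.63626518 -0.15563137  0.2295824 ] [[-0.931, 0.365, -0.002], [0.365, 0.931, 0.0], [0.002, -0.0, -1.0]] [-2.40719745e+01  3.28799267e+01  5.56684306e+01 -1.65546122e-02
  9.15554612e+01 -9.26714428e+01] [-1.10345658  1.060405   -0.67500105]
[ 0.56151161 -0.12640105  0.37289183] [ 0.29429208 -0.11444601 -0.94883838] [3.64615307e-01 9.31157922e-01 7.75779182e-04]
```

View pics/w1.png

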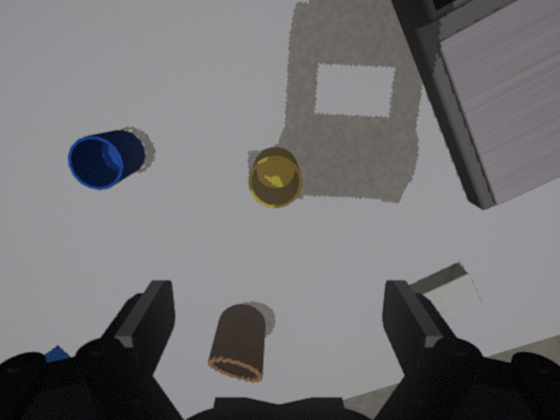

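The wrist view has the yellow cup's rim around (275,183), the blue cup at left (97,162), the brown one at (238,345), and the scale upper right.

```bash
python3 - <<'E'
from h import *
I=cv2.imread("pics/w1.png");c=dict(camera_info("wrist"));c["world_to_cam"]=np.load("w1.npy")
b=blob(I,[16,80,30],[36,255,255],(275,178),45);h=b[3]
print(b[:3],h.min(0),h.max(0))
print("mid",onz("wrist",*b[:2],.03,c))
# rim: lower hull part; foot: upper hull part
P=np.array([onz("wrist",*p,.06,c)[:2] for p in h.astype(float)])
ex=c["world_to_cam"][1,:2];ex=ex/np.linalg.norm(ex)
v=(P-P.mean(0))@ex;Q=P[v>-0.005]
A=np.c_[2*Q,np.ones(len(Q))];x=np.linalg.lstsq(A,(Q**2).sum(1),rcond=None)[0]
print("rim circle",x[:2],np.sqrt(x[2]+x[:2]@x[:2]))
# pan from top view
T=cv2.imread("pics/top0.png");H=cv2.cvtColor(T,cv2.COLOR_BGR2HSV)
print(H[170,213],H[170,300],H[200,230],H[213,213])
for p in [(177,132),(213,150),(213,190)]: print(p,T[p[1],p[0]])
print(T[170,150:185].tolist());print([T[y,213].tolist() for y in range(120,140)])
E
```

```text
(275.1163417669017, 177.8688649246509, 2411.0) [249 148] [301 206]
mid [ 0.63618892 -0.15859296  0.03      ]
rim circle [ 0.63286311 -0.15719056] 0.023345388625141746
[138  13 102] [ 90   9 119] [120   7 105] [110  11  67]
(177, 132) [119 115 113]
(213, 150) [102  97  99]
(213, 190) [107 102 104]
[[120, 119, 115], [120, 117, 115], [122, 119, 116], [121, 119, 114], [121, 118, 114], [122, 119, 116], [121, 117, 112], [120, 117, 115], [121, 118, 114], [121, 119, 115], [117, 116, 114], [120, 118, 113], [122, 119, 117], [121, 118, 115], [119, 117, 113], [108, 107, 103], [93, 90, 87], [76, 74, 73], [70, 69, 70], [76, 73, 74], [92, 88, 90], [99, 95, 95], [102, 96, 99], [103, 99, 100], [101, 98, 100], [103, 98, 101], [102, 96, 99], [102, 98, 99], [102, 97, 99], [101, 96, 99], [102, 98, 99], [100, 98, 99], [101, 95, 98], [102, 98, 99], [102, 97, 99]]
[[121, 118, 114], [122, 118, 114], [120, 116, 112], [123, 119, 115], [121, 118, 113], [121, 118, 114], [120, 118, 112], [122, 119, 116], [122, 118, 114], [118, 115, 112], [116, 113, 110], [106, 102, 100], [104, 99, 100], [102, 99, 100], [103, 98, 99], [103, 98, 99], [104, 99, 101], [103, 99, 100], [102, 99, 101], [102, 99, 99]]
```

{"op": "drive_tool", "data": {"offset": [[0.03, -0.05, 0.9], [0, 0, 0.9], [0, 0, 0.9], [0, 0, 0.9], [0, 0, 0.8], [0, 0, 0.5], [0, 0, 0.3], [0, 0, 0.1], [0, 0, 0], [0, 0, 0]], "turn": [[0, 0, 0], [0, 0, 0], [0, 0, 0], [0, 0, 0], [0, 0, 0], [0, 0, 0], [0, 0, 0], [0, 0, 0], [0, 0, 0], [0, 0, 0]], "hand": [1, 1, 1, 1, 1, 1, 1, 1, 1, 1]}}

```text
time_s: 3.95
position: [0.6342, -0.1547, 0.0202]
tool_rot: [[-0.932, 0.362, 0.001], [0.362, 0.932, -0.001], [-0.001, -0.0, -1.0]]
ft_force: [-0.1, 1.6, 0.7]
grip_width: 0.0856
gripper_force: 0.0
```

{"op": "drive_tool", "data": {"offset": [[0, 0, 0], [0, 0, 0], [0, 0, 0], [0, 0, 0], [0, 0, 0], [0, 0, 0], [0, 0, 0], [0, 0, 0], [0, 0, 0], [0, 0, 0]], "turn": [[0, 0, 0], [0, 0, 0], [0, 0, 0], [0, 0, 0], [0, 0, 0], [0, 0, 0], [0, 0, 0], [0, 0, 0], [0, 0, 0], [0, 0, 0]], "hand": [0.7, 0.6, 0.5, 0.4, 0.4, 0.4, 0.4, 0.4, 0.4, 0.4], "newtons": 25}}

```text
time_s: 5.2
position: [0.634, -0.1547, 0.0196]
tool_rot: [[-0.932, 0.362, 0.0], [0.362, 0.932, -0.0], [-0.0, -0.0, -1.0]]
ft_force: [-0.3, -0.6, 4.5]
grip_width: 0.0461
gripper_force: 25.8
```

{"op": "drive_tool", "data": {"offset": [[0, 0, -0.2], [0, 0, -0.5], [0, 0, -0.8], [0, 0, -0.8], [0, 0, -0.4], [0, 0, -0.1], [0, 0, 0], [0, 0, 0], [0, 0, 0], [0, 0, 0]], "turn": [[0, 0, 0], [0, 0, 0], [0, 0, 0], [0, 0, 0], [0, 0, 0], [0, 0, 0], [0, 0, 0], [0, 0, 0], [0, 0, 0], [0, 0, 0]], "hand": [0.4, 0.4, 0.4, 0.4, 0.4, 0.4, 0.4, 0.4, 0.4, 0.4]}}

```text
time_s: 6.45
position: [0.6338, -0.1546, 0.1309]
tool_rot: [[-0.932, 0.362, -0.001], [0.362, 0.932, 0.0], [0.001, 0.0, -1.0]]
ft_force: [0.8, -0.1, -0.6]
grip_width: 0.0462
gripper_force: 25.8
```

```bash
python3 - <<'E'
from h import *
T=cv2.imread("pics/top0.png")
g=cv2.GaussianBlur(cv2.cvtColor(T,cv2.COLOR_BGR2GRAY),(3,3),0)
m=cv2.inRange(g,92,110);m=cv2.morphologyEx(m,cv2.MORPH_OPEN,np.ones((5,5)))
n,l,st,ce=cv2.connectedComponentsWithStats(m);k=l[170,213]
cs=cv2.findContours((l==k).astype(np.uint8),cv2.RETR_EXTERNAL,cv2.CHAIN_APPROX_NONE)[0]
c=max(cs,key=cv2.contourArea);P=np.array([onz("top",*p,.045)[:2] for p in c[:,0].astype(float)])
print(st[k]);r=cv2.minAreaRect((P*1000).astype(np.float32));print(r)
M=cv2.moments(c);print(onz("top",M["m10"]/M["m00"],M["m01"]/M["m00"],.045))
s=observe();print(s["time_s"],s["position"],s["ft_force"],s["grip_width"])
cv2.imwrite("pics/side2.png",get_image("side"))
E
```

```text
[ 170  129   88   78 6452]
((645.9578857421875, 107.7701416015625), (160.39541625976562, 176.47703552246094), 6.168006896972656)
[0.64353211 0.10704729 0.045     ]
6.45 [ 0.63376318 -0.15456605  0.13094949] [ 0.80803816 -0.09951903 -0.57396432] 0.046247319621218155
```

View pics/side2.png

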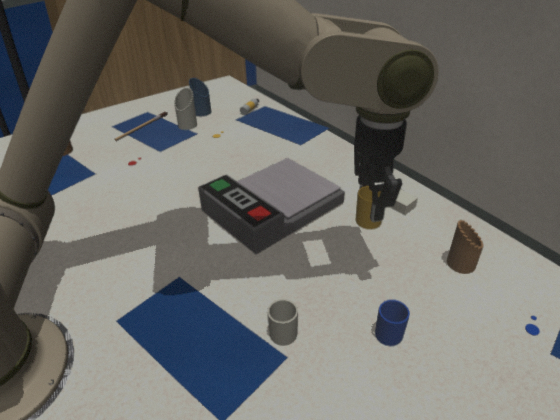

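The cup at (369,207) is held in the fingers and clear of the table.

{"op": "drive_tool", "data": {"offset": [[0.12, 0.35, 0], [0.27, 0.78, 0], [0.27, 0.78, 0], [0.27, 0.78, 0], [0.27, 0.78, 0], [0.27, 0.78, 0], [0.27, 0.78, 0], [0.27, 0.78, 0], [0.13, 0.4, 0], [0, 0, 0]], "turn": [[0, 0, 0], [0, 0, 0], [0, 0, 0], [0, 0, 0], [0, 0, 0], [0, 0, 0], [0, 0, 0], [0, 0, 0], [0, 0, 0], [0, 0, 0]], "hand": [0.4, 0.4, 0.4, 0.4, 0.4, 0.4, 0.4, 0.4, 0.4, 0.4]}}

```text
time_s: 7.75
position: [0.6439, 0.1089, 0.1313]
tool_rot: [[-0.933, 0.361, 0.0], [0.361, 0.933, -0.0], [-0.0, -0.0, -1.0]]
ft_force: [0.0, -0.3, -1.2]
grip_width: 0.0467
gripper_force: 25.9
```

{"op": "drive_tool", "data": {"offset": [[0, 0, 0.3], [0, 0, 0.4], [0, 0, 0.4], [0, 0, 0.25], [0, 0, 0.15], [0, 0, 0.06], [0, 0, 0.03], [0, 0, 0.02], [0, 0, 0], [0, 0, 0]], "turn": [[0, 0, 0], [0, 0, 0], [0, 0, 0], [0, 0, 0], [0, 0, 0], [0, 0, 0], [0, 0, 0], [0, 0, 0], [0, 0, 0], [0, 0, 0]], "hand": [0.4, 0.4, 0.4, 0.4, 0.4, 0.4, 0.4, 0.4, 0.4, 0.4]}}

```text
time_s: 9.0
position: [0.6441, 0.108, 0.0671]
tool_rot: [[-0.932, 0.362, 0.0], [0.362, 0.932, 0.0], [-0.0, 0.0, -1.0]]
ft_force: [0.2, 0.2, -0.5]
grip_width: 0.0462
gripper_force: 25.9
```

{"op": "drive_tool", "data": {"offset": [[0, 0, 0.01], [0, 0, 0.01], [0, 0, 0.01], [0, 0, 0.01], [0, 0, 0.01], [0, 0, 0], [0, 0, 0], [0, 0, 0], [0, 0, 0], [0, 0, 0]], "turn": [[0, 0, 0], [0, 0, 0], [0, 0, 0], [0, 0, 0], [0, 0, 0], [0, 0, 0], [0, 0, 0], [0, 0, 0], [0, 0, 0], [0, 0, 0]], "hand": [0.4, 0.4, 0.4, 0.4, 0.4, 0.4, 0.4, 0.4, 0.4, 0.4]}}

```text
time_s: 10.25
position: [0.6441, 0.1079, 0.0649]
tool_rot: [[-0.932, 0.362, 0.0], [0.362, 0.932, -0.0], [-0.0, -0.0, -1.0]]
ft_force: [0.3, -0.9, -0.2]
grip_width: 0.0464
gripper_force: 25.9
```

{"op": "drive_tool", "data": {"offset": [[0, 0, 0.01], [0, 0, 0.01], [0, 0, 0.01], [0, 0, 0], [0, 0, 0], [0, 0, 0], [0, 0, 0], [0, 0, 0], [0, 0, 0], [0, 0, 0]], "turn": [[0, 0, 0], [0, 0, 0], [0, 0, 0], [0, 0, 0], [0, 0, 0], [0, 0, 0], [0, 0, 0], [0, 0, 0], [0, 0, 0], [0, 0, 0]], "hand": [0.4, 0.4, 0.4, 0.4, 0.4, 0.4, 0.4, 0.4, 0.4, 0.4]}}

```text
time_s: 11.5
position: [0.6442, 0.1078, 0.0646]
tool_rot: [[-0.932, 0.362, 0.001], [0.362, 0.932, -0.0], [-0.001, 0.0, -1.0]]
ft_force: [-1.5, -0.8, 7.1]
grip_width: 0.0463
gripper_force: 26.2
```

```bash
python3 - <<'E'
from h import *
I=get_image("side")[120:290,150:400];cv2.imwrite("pics/side3.png",cv2.resize(I,None,fx=3,fy=3))
E
```

```text
(no output)
```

View pics/side3.png

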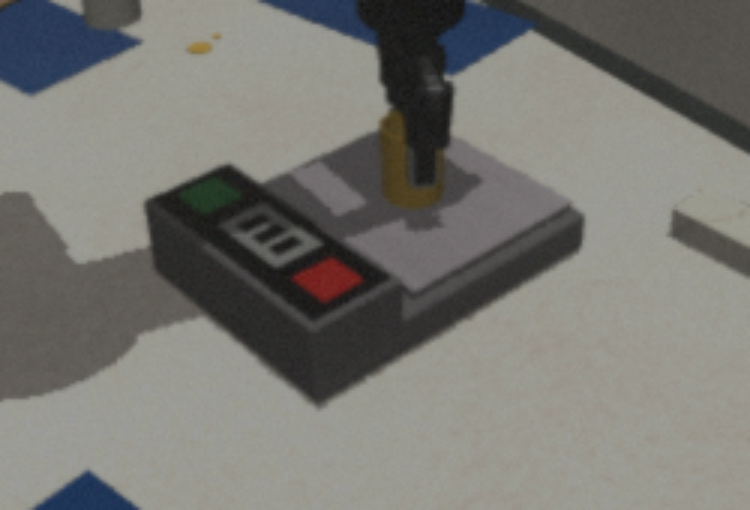

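The cup stands upright in mid-pan, and the force reads 7 N of contact, so I release it and go straight up.

{"op": "drive_tool", "data": {"offset": [[0, 0, -0.01], [0, 0, -0.01], [0, 0, 0], [0, 0, 0], [0, 0, 0], [0, 0, 0], [0, 0, 0], [0, 0, 0], [0, 0, 0], [0, 0, 0]], "turn": [[0, 0, 0], [0, 0, 0], [0, 0, 0], [0, 0, 0], [0, 0, 0], [0, 0, 0], [0, 0, 0], [0, 0, 0], [0, 0, 0], [0, 0, 0]], "hand": [0.5, 0.6, 0.7, 0.8, 0.9, 1, 1, 1, 1, 1]}}

```text
time_s: 12.8
position: [0.6441, 0.1079, 0.0645]
tool_rot: [[-0.932, 0.362, -0.0], [0.362, 0.932, -0.0], [0.0, -0.0, -1.0]]
ft_force: [0.0, 0.8, -0.1]
grip_width: 0.0857
gripper_force: 0.0
```

{"op": "drive_tool", "data": {"offset": [[0, 0, -0.2], [0, 0, -0.5], [0, 0, -0.7], [0, 0, -0.7], [0, 0, -0.7], [0, 0, -0.5], [0, 0, -0.2], [0, 0, 0], [0, 0, 0], [0, 0, 0]], "turn": [[0, 0, 0], [0, 0, 0], [0, 0, 0], [0, 0, 0], [0, 0, 0], [0, 0, 0], [0, 0, 0], [0, 0, 0], [0, 0, 0], [0, 0, 0]], "hand": [1, 1, 1, 1, 1, 1, 1, 0.8, 0.4, 0]}}

```text
time_s: 14.05
position: [0.6439, 0.1079, 0.2037]
tool_rot: [[-0.932, 0.362, -0.001], [0.362, 0.932, 0.0], [0.001, -0.0, -1.0]]
ft_force: [-0.1, 0.0, 0.9]
grip_width: 0.0328
gripper_force: 0.0
```

{"op": "drive_tool", "data": {"offset": [[0.3, 0, 0], [0.7, -0.03, 0], [0.8, -0.03, 0], [0.8, -0.03, 0], [0.7, 0, 0.2], [0.4, 0, 0.6], [0.12, 0, 0.8], [0, 0, 0.6], [0, 0, 0.3], [0, 0, 0]], "turn": [[0, 0, 0], [0, 0, 0], [0, 0, 0], [0, 0, 0], [0, 0, 0], [0, 0, 0], [0, 0, 0], [0, 0, 0], [0, 0, 0], [0, 0, 0]], "hand": [0, 0, 0, 0, 0, 0, 0, 0, 0, 0]}}

```text
time_s: 15.3
position: [0.5, 0.16, 0.1043]
tool_rot: [[-0.932, 0.362, -0.001], [0.362, 0.932, -0.0], [0.001, -0.0, -1.0]]
ft_force: [0.1, 0.0, -0.2]
grip_width: -0.0002
gripper_force: 0.0
```

```bash
python3 - <<'E'
from h import *
s=observe();print(s["time_s"],s["position"],s["ft_force"],s["grip_width"])
I=get_image("wrist");J=get_image("side")[100:300,140:400];T=get_image("top");cv2.imwrite("pics/top4.png",T)
I=cv2.resize(I,(480,360));J=cv2.resize(J,(312,240));O=np.zeros((360,800,3),np.uint8);O[:,:480]=I;O[:240,484:796]=J
cv2.imwrite("pics/w4.png",O)
Y=([18,90,40],[35,255,255]);t=blob(T,*Y,(213,170),40)
b=blob(get_image("side"),*Y,(285,175),40)
print(t[:3],b[:3],onz("top",*t[:2],.075),onz("side",*b[:2],.075))
E
```

```text
15.3 [0.49999203 0.16000582 0.10433591] [ 0.06794047  0.03775599 -0.18146567] -0.00015341446275803766
(209.97927612375946, 162.21511967308814, 571.0) (287.1782149985743, 171.81209010550327, 584.5) [0.64612917 0.11004833 0.075     ] [0.64561525 0.1120263  0.075     ]
```

View pics/w4.png

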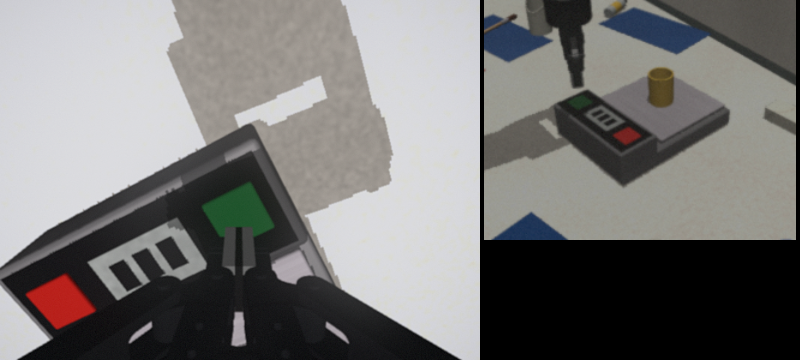

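The cup stands upright on the pan, within about 3 mm of its middle. The shut fingertips are over the green key, seen at (238,210) in the wrist view, and well away from the red one.

{"op": "drive_tool", "data": {"offset": [[0, 0, 0.2], [0, 0, 0.25], [0, 0, 0.2], [0, 0, 0.08], [0, 0, 0.02], [0, 0, 0], [0, 0, 0], [0, 0, 0], [0, 0, 0], [0, 0, 0]], "turn": [[0, 0, 0], [0, 0, 0], [0, 0, 0], [0, 0, 0], [0, 0, 0], [0, 0, 0], [0, 0, 0], [0, 0, 0], [0, 0, 0], [0, 0, 0]], "hand": [0, 0, 0, 0, 0, 0, 0, 0, 0, 0]}}

```text
time_s: 16.75
position: [0.5004, 0.1599, 0.0746]
tool_rot: [[-0.932, 0.362, 0.0], [0.362, 0.932, -0.0], [-0.0, 0.0, -1.0]]
ft_force: [1.6, -0.5, -0.1]
grip_width: -0.0
gripper_force: 0.0
```

{"op": "drive_tool", "data": {"offset": [[0, 0, 0.015], [0, 0, 0.015], [0, 0, 0.015], [0, 0, 0], [0, 0, 0], [0, 0, 0], [0, 0, 0], [0, 0, 0], [0, 0, 0], [0, 0, 0]], "turn": [[0, 0, 0], [0, 0, 0], [0, 0, 0], [0, 0, 0], [0, 0, 0], [0, 0, 0], [0, 0, 0], [0, 0, 0], [0, 0, 0], [0, 0, 0]], "hand": [0, 0, 0, 0, 0, 0, 0, 0, 0, 0]}}

```text
time_s: 18.0
position: [0.5004, 0.1599, 0.0727]
tool_rot: [[-0.932, 0.362, 0.0], [0.362, 0.932, 0.0], [-0.0, 0.0, -1.0]]
ft_force: [-0.5, 0.3, 0.9]
grip_width: 0.0001
gripper_force: 0.8
```

{"op": "drive_tool", "data": {"offset": [[0, 0, 0], [0, 0, 0], [0, 0, 0], [0, 0, 0], [0, 0, 0], [0, 0, 0.015], [0, 0, 0.015], [0, 0, 0.015], [0, 0, 0.015], [0, 0, 0]], "turn": [[0, 0, 0], [0, 0, 0], [0, 0, 0], [0, 0, 0], [0, 0, 0], [0, 0, 0], [0, 0, 0], [0, 0, 0], [0, 0, 0], [0, 0, 0]], "hand": [0, 0, 0, 0, 0, 0, 0, 0, 0, 0]}}

```text
time_s: 19.25
position: [0.5004, 0.16, 0.0715]
tool_rot: [[-0.932, 0.362, 0.001], [0.362, 0.932, -0.0], [-0.001, 0.0, -1.0]]
ft_force: [-4.6, -1.4, 13.2]
grip_width: 0.0002
gripper_force: 7.3
```

It pushes back firmly at 13 N. I hold briefly, then lift off.

{"op": "drive_tool", "data": {"offset": [[0, 0, 0], [0, 0, 0], [0, 0, 0], [0, 0, 0], [0, 0, -0.1], [0, 0, -0.4], [0, 0, -0.8], [0, 0, -0.8], [0, 0, -0.4], [0, 0, 0]], "turn": [[0, 0, 0], [0, 0, 0], [0, 0, 0], [0, 0, 0], [0, 0, 0], [0, 0, 0], [0, 0, 0], [0, 0, 0], [0, 0, 0], [0, 0, 0]], "hand": [0, 0, 0, 0, 0, 0, 0, 0, 0, 0]}}

```text
time_s: 20.5
position: [0.5008, 0.16, 0.171]
tool_rot: [[-0.932, 0.362, 0.002], [0.362, 0.932, 0.0], [-0.002, 0.001, -1.0]]
ft_force: [-0.5, 0.8, -0.9]
grip_width: -0.0002
gripper_force: 0.0
```

```bash
python3 - <<'E'
from h import *
s=observe();print(s["time_s"],s["position"],s["ft_force"])
cv2.imwrite("pics/side5.png",get_image("side"))
E
```

```text
20.5 [0.50077247 0.15998412 0.17095367] [-0.5359255   0.79525221 -0.88732527]
```

View pics/side5.png

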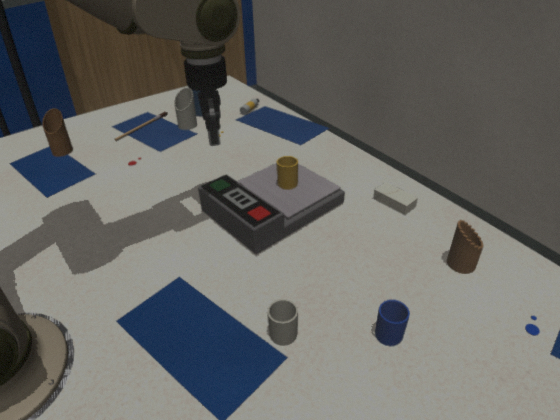

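The cup stands upright in mid-pan at (288,173) and the arm is clear of everything, so I hand it in.

```bash
python3 -c "
from rig import env
print(env.close_job())"
```

```text
the job is handed in; nothing more can be done
None
```

The yellow cup stands upright and released within about 3 mm of the middle of the pan. The green tare key was then pressed at about 13 N for roughly half a second and let go, the red key was not touched, and the job was handed in at about 20.5 s; no verdict came back.

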